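Press the lid home on a sample box with the treadle press

ROBOT

A 7-joint arm with a two-finger parallel gripper is mounted at the origin on the work surface. World frame = base frame: x ahead of the robot, y to its left, z up, the work surface at z = 0. Lengths are in m, angles in rad, forces in N, time in s.
With the tool pointing down it reaches from about 0.4 to 0.85 m from the base axis. Payload 4.5 kg.
Tool frame: the origin (TCP) lies on the centre line of the jaws, within the pads' length; the fingertips stand 14 mm ahead of it and the grasp point (between the pads) lies 5 mm behind it; y points along the fingers, z is the direction in which the jaws open and shut, and the axes are right-handed (so a half turn about y gives the same grasp; the last joint's range is limited). The gripper opens to 88 mm and grips with 3 to 60 N. Pads are 18 mm wide; open, the fingers measure 123 mm over their backs; the gripper's body (75 mm by 187 mm) begins 45 mm behind the grasp point.
Start: joints at [-1.316, 0.689, -0.195, 1.565, 0.157, 0.902, -0.215], TCP at [0.137, 0.61, 0.253] pointing down, gripper open.
Joint ranges: [-3.01, 3.01], [-0.46, 2.08], [-1.47, 1.51], [0.13, 2.56], [-1, 4.14], [0.04, 2.09], [-2.66, 2.66]. Speed limits (rad/s): [2.57, 2.57, 3.14, 3.14, 3.14, 3.14, 3.14].

INTERFACE

Orientations are given as a unit quaternion [x, y, z, w].
In Python, from plant import get_state, imaging, job gives the robot as it stands.
- The arm moves only by the tool send_rows, never from a script. Its argument "motion" is a list that holds one entry, the list of rows, each a list of 7 numbers: the turn, a rotation vector about the tool's x, y, z scaled (see below), then the shift along the tool's x, y, z scaled (see below), then the gripper's target within -1 to 1 (shut at 1, half-way at 0, fully open at -1). In form: [[[rx, ry, rz, tx, ty, tz, gripper], ...]]. A call has exactly 5 rows; each row shifts and turns the commanded pose from where the row before left it, along the tool's axes as they then stand; what a row does not reach is not made up. The controller multiplies each number of a shift by 0.02 m and each number of a turn by 0.08 rad. A row lasts 1/12 s, in which the tool goes at most 41.7 mm and 7.16 degrees, less where a joint would pass 70% of its speed; a pose out of reach is approached as far as the arm can. A call with a number of a shift or a turn outside -1 to 1 is refused whole. A call with a gripper value outside its range is refused whole. The fingers move at their own pace and stop on an object; "force" is the grip in N (left out, the last holds). Time passes only in rows, so rows that do not move let the fingers close, or fill a call up. It gives the time, the measured TCP pose, the force and the opening at its end, in the units of the state.
- get_state(): the state, without advancing time (a new reading comes with each control period).
- imaging.snapshot(name): name is "scene" or "top" or "wrist"; returns a dict with "img" (400x640x3 uint8, red, green, blue), "camera_matrix" (3x3 intrinsics, pixels), "dist_coeffs" ([k1, k2, p1, p2, k3] as OpenCV has them; the pictures are not rectified), "R" (3x3) and "t" (3): a world point X has camera coordinates R X + t; the wrist camera has in their place "hand_eye" (4x4, takes a point from camera to tool coordinates, whose origin is the TCP and whose axes are the tool frame's). Camera axes: x right, y down, z forward; pixel columns grow to the right and rows downward; lengths in m; the calibration is good to about 2 mm. A picture is of the moment at which its call begins: read the wrist's pose just before it. There is no depth.
- job.finish_job(): hands the job in, once; it reports no verdict.
The state is a dict: "clock": time; "q": joint angles; "qd": joint speeds; "joint_torque": joint torques, N m; "tool_pos": TCP position; "eef_rot": TCP orientation; "contact_force": force on the tool from outside, world axes, zero at the start; "moment": the same for the moment, N m; "opening": opening from 0.0 (shut) to 1.0 (fully open).
Only numpy, scipy, OpenCV 4.12 (cv2) and the standard library are available. Lean on these libraries where they do the work, as an engineer would, in place of code of your own. Each camera call takes 0.05 s, during which the arm holds its last target.

TASK

Two treadle presses stand on the bench. On the one that holds a square white sample box under its square plate, push the treadle fully down to its stop, keep it there for about a second so that the plate drives the box lid home, then let the treadle come all the way back up. Leave the treadle of the other press, the one with the round ram and the empty round holder, alone.

Things in the scene. Friction and masses are not known exactly. Their poses are not given: they have to be found in the camera images.
- box_pad (a point): Centre of the top face of the ribbed black rubber treadle pad (67 x 62 mm) of the box press: the press with a square white box (80 mm) under a square steel plate. Up, the pad is about 72 mm above the bench and slopes 0.24 rad, its free end higher; at the stop it is level, 30 mm lower. Treadle up: z vertical, x level towards the machine, whose tall part (230 mm high) begins 155 mm behind.
- box_treadle (a joint): Hinge of the box press's treadle, rad: 0 up (rest), 0.24 fully down at the stop. The hinge line is level, at the machine end, 125 mm from the pad's centre. Sprung: pushing straight down on the pad's centre takes about 4 N to start and 13 N to reach the stop; it springs back to 0 when let go. The plate travels down with it.
- box_lid (a joint): How far the lid of the white box has been pushed down, m: 0 to 0.003 at the start (standing proud), about 0.009 once the treadle has been at its stop; it stays where it is pushed. Only the plate above it reaches it.
- tube_treadle (a joint): Hinge of the treadle of the other press, rad: 0 up, 0.24 down. That press has a round ram (26 mm) over an empty round holder and is otherwise the same machine, about 0.5 m to one side. To be left alone.

How it is judged:
On the way:
1. the box press's treadle is down at its stop and kept there (value of joint box_treadle above 0.205 rad), for 0.4 s.
At the end, for the whole second after the job is handed in: The lid of the sample box is home (pushed down at least 6.5 mm), the box press's treadle is back up (within 0.03 rad of rest) and so is the other press's treadle (value of joint box_lid above 0.0065 m and value of joint each of box_treadle, tube_treadle below 0.03 rad); the robot touches nothing.
It fails at once if the treadle of the other press is pressed (more than 0.06 rad) (value of joint tube_treadle above 0.06 rad).
It also fails if it takes over 30 s, if anything falls off the work surface, if the arm or the gripper's body presses on something with over 40 N, if the wrist force passes 120 N, or if a joint passes its speed limit or range.

## Working session

There is one attempt and no reset: what is moved stays moved. The work goes in short steps, Python scripts to look and compute and a tool call to move; the robot and the scene stay as the last step left them, time stands still between calls to the robot, and variables do not carry over. Pictures are saved under pics/ and viewed, and the job is handed in when it is done.

Besides the shell and the picture viewer there is one more tool, called after ">>>" by a JSON object that holds its "name" and its "arguments". send_rows: Moves the arm, as the interface text tells. Its arguments: {"type":"object","properties":{"motion":{"type":"array"},"force":{"type":"number"}},"required":["motion"]}

```bash
ls; mkdir -p pics
python3 - <<'E'
from plant import get_state, imaging
import cv2
s=get_state();print({k:s[k] for k in('clock','tool_pos','eef_rot','contact_force','opening')})
for n in('scene','top','wrist'):
    d=imaging.snapshot(n);cv2.imwrite(f'pics/{n}0.png',d['img'][:,:,::-1])
E
```

```text
pics
{'clock': 0.0, 'tool_pos': array([0.136764  , 0.60922464, 0.25190027]), 'eef_rot': array([ 0.70345836, -0.07790711,  0.07782388, -0.70215402]), 'contact_force': array([-0.3089151 ,  0.15102855,  0.65024039]), 'opening': 0.996804033569995}
```

View pics/scene0.png

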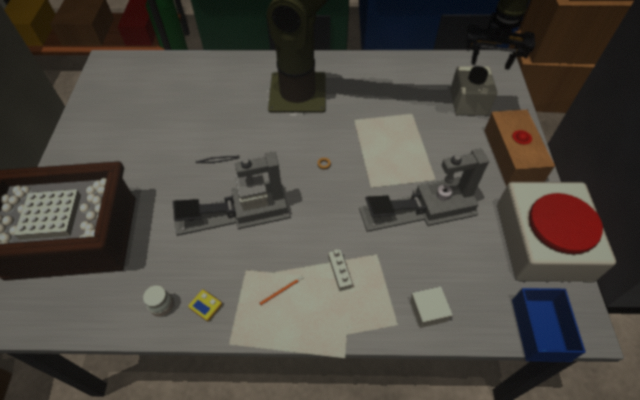

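View pics/top0.png

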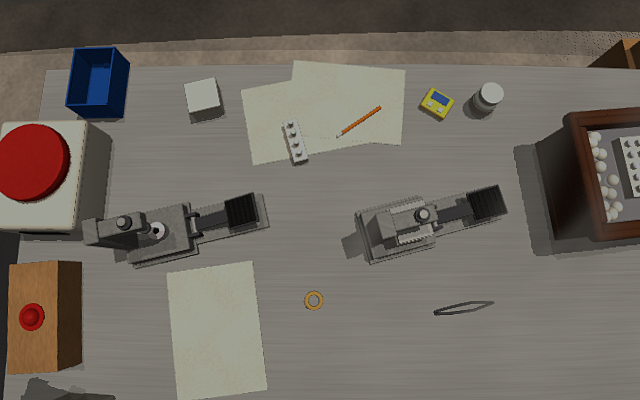

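View pics/wrist0.png

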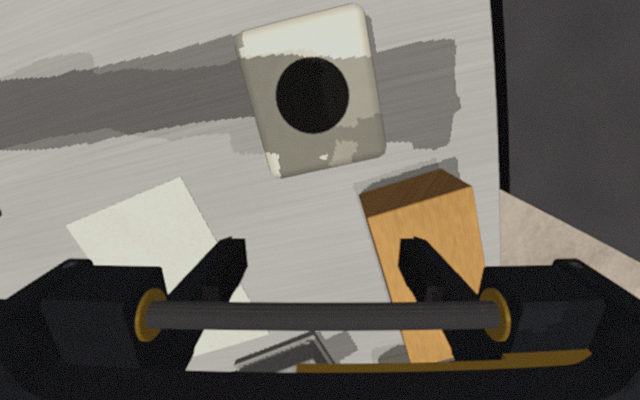

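The box press looks to be the right one in "top" (pad at about (487,202), square white box at (410,222)). The round holder is at (157,231) on the left press. I'll zoom in to confirm this and measure the pad.

Run:
```python
import cv2,numpy as np
from plant import imaging
a=cv2.imread('pics/top0.png')[160:280,330:530];b=cv2.imread('pics/scene0.png')[140:240,160:300]
cv2.imwrite('pics/zt.png',cv2.resize(a,None,fx=4,fy=4,interpolation=2));cv2.imwrite('pics/zs.png',cv2.resize(b,None,fx=5,fy=5,interpolation=2))
for n,(x0,y0,x1,y1) in dict(top=(455,170,520,235),scene=(165,190,208,228)).items():
    d=imaging.snapshot(n);im=d['img'];g=im.max(2)
    m=np.zeros(g.shape,np.uint8);m[y0:y1,x0:x1]=(g[y0:y1,x0:x1]<(45 if n=='top' else 35))*255
    m=cv2.morphologyEx(m,cv2.MORPH_CLOSE,np.ones((5,5)));m=cv2.morphologyEx(m,cv2.MORPH_OPEN,np.ones((7,7)))
    c=max(cv2.findContours(m,0,2)[0],key=cv2.contourArea);r=cv2.minAreaRect(c)
    print(n,r,cv2.boxPoints(r).round(1).tolist())
    K,D,R,t=[np.array(d[k]) for k in('camera_matrix','dist_coeffs','R','t')]
    C=-R.T@t;print('cam',C)
    for p in [r[0]]+cv2.boxPoints(r).tolist():
        u=cv2.undistortPoints(np.array([[p]],float),K,D)[0,0];v=R.T@np.array([*u,1]);X=C+v*(0.072-C[2])/v[2];print(np.round(X,4))
    cv2.imwrite(f'pics/m_{n}.png',m)
```

```text
top ((485.3679504394531, 204.03773498535156), (30.21932029724121, 34.20277404785156), 74.05460357666016) [[464.79998779296875, 194.1999969482422], [497.70001220703125, 184.8000030517578], [506.0, 213.89999389648438], [473.1000061035156, 223.3000030517578]]
cam [0.40419198 0.07189415 0.91549861]
[ 0.5552 -0.2912  0.072 ]
[ 0.5779 -0.2453  0.072 ]
[ 0.6    -0.3235  0.072 ]
[ 0.5325 -0.3371  0.072 ]
[ 0.5113 -0.2598  0.072 ]
scene ((187.0, 209.0), (16.0, 24.0), 90.0) [[175.0, 201.0], [199.0, 201.0], [199.0, 217.0], [175.0, 217.0]]
cam [1.28120212 0.10751707 1.17169597]
[ 0.566 -0.293  0.072]
[ 0.5384 -0.3333  0.072 ]
[ 0.5379 -0.2628  0.072 ]
[ 0.593  -0.2537  0.072 ]
[ 0.5936 -0.3226  0.072 ]
```

View pics/zt.png

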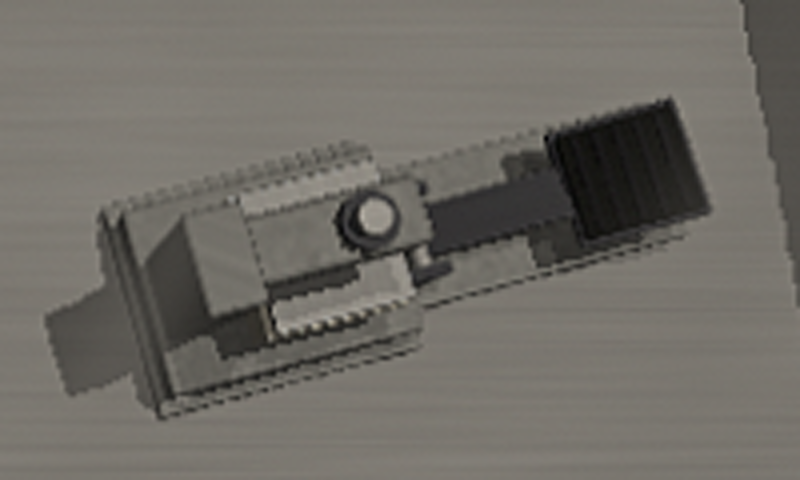

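View pics/zs.png

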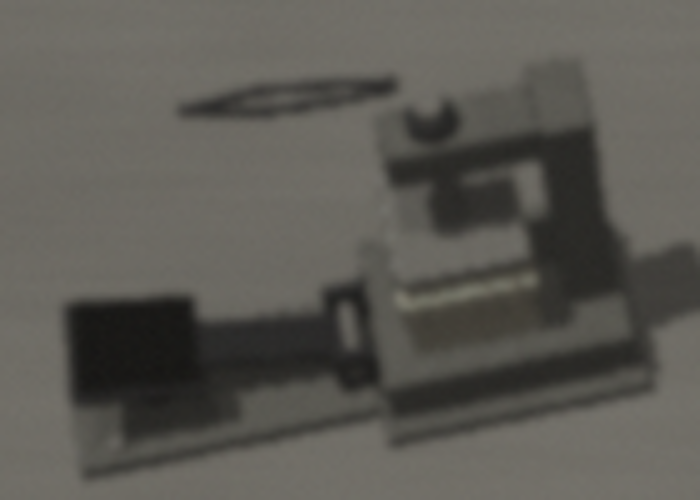

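Confirmed: square plate and white box on this press. Pad corners in top pixels are about (466.8,193.8), (498.2,184.5), (508,213) and (477,220.8).

```bash
cat > h.py <<'E'
import numpy as np,cv2
from scipy.spatial.transform import Rotation as Ro
from plant import get_state,imaging
def ray(d,p,z):
    K,D,R,t=[np.array(d[k]) for k in('camera_matrix','dist_coeffs','R','t')]
    C=-R.T@t;u=cv2.undistortPoints(np.array([[p]],float),K,D)[0,0];v=R.T@np.array([*u,1]);return C+v*(z-C[2])/v[2]
E
python3 - <<'E'
from h import *
d=imaging.snapshot('top')
P=[ray(d,p,z) for p,z in(((466.8,193.8),.064),((498.2,184.5),.080),((508,213),.080),((477,220.8),.064))]
print(np.round(P,3),np.mean(P,0))
m=(P[0]+P[3]-P[1]-P[2])/2;print('dir',m,np.degrees(np.arctan2(m[1],m[0])),np.linalg.norm(P[0]-P[3]),np.linalg.norm(P[1]-P[2]))
d=imaging.snapshot('scene')
P=[ray(d,(160+a/5,140+b/5),z) for (a,b),z in(((66,305),.080),((192,297),.064),((198,390),.064),((72,402),.080))]
print(np.round(P,3),np.mean(P,0))
s=get_state();print(Ro.from_quat(s['eef_rot']).as_matrix().round(3))
E
```

```text
[[ 0.58  -0.253  0.064]
 [ 0.599 -0.321  0.08 ]
 [ 0.533 -0.338  0.08 ]
 [ 0.518 -0.272  0.064]] [ 0.55764067 -0.29616277  0.072     ]
dir [-0.0168682   0.06680251 -0.016     ] 104.17143599301501 0.0654704552667484 0.0677292792679328
[[ 0.544 -0.335  0.08 ]
 [ 0.527 -0.268  0.064]
 [ 0.591 -0.254  0.064]
 [ 0.61  -0.319  0.08 ]] [ 0.56797484 -0.29414061  0.072     ]
[[ 0.976 -0.     0.219]
 [-0.219 -0.     0.976]
 [ 0.    -1.    -0.   ]]
```

>>> {"name": "send_rows", "arguments": {"motion": [[[0,0,0,0,-1,0,1],[0,0,0,0,-1,0,1],[0,0,0,0,-1,0,1],[0,0.4,0,1,-1,0,1],[0,0.4,0,1,-1,0,1]]], "force": 20}}

```text
clock: 0.77
tool_pos: [0.1745, 0.6007, 0.3537]
eef_rot: [-0.7, 0.1, -0.099, 0.7]
contact_force: [0.6, 0.8, 0.1]
opening: 0.646
```

>>> {"name": "send_rows", "arguments": {"motion": [[[0,0.4,0,1,0,0,1],[0,0.4,0,1,0,0,1],[0,0.4,0,1,0,0,1],[0,0.4,0,1,0,0,1],[0,0.4,0,1,0,0,1]]]}}

```text
clock: 1.18
tool_pos: [0.2705, 0.5659, 0.3527]
eef_rot: [-0.69, 0.156, -0.156, 0.69]
contact_force: [0.1, -0.5, 0.4]
opening: 0.268
```

>>> {"name": "send_rows", "arguments": {"motion": [[[0,0.4,0,1,0,0,1],[0,0.4,0,1,0,0,1],[0,0.4,0,1,0,0,1],[0,0.4,0,1,0,0,1],[0,0.4,0,1,0,0,1]]]}}

```text
clock: 1.6
tool_pos: [0.3576, 0.5171, 0.3527]
eef_rot: [0.675, -0.211, 0.211, -0.675]
contact_force: [0.2, -0.6, 0.2]
opening: 0.009
```

>>> {"name": "send_rows", "arguments": {"motion": [[[0,0.4,0,1,0,0,1],[0,0.4,0,1,0,0,1],[0,0.4,0,1,0,0,1],[0,0.4,0,1,0,0,1],[0,0.4,0,1,0,0,1]]]}}

```text
clock: 2.02
tool_pos: [0.4359, 0.4551, 0.3527]
eef_rot: [-0.656, 0.264, -0.264, 0.656]
contact_force: [-0.3, 0.2, 0.4]
opening: 0.004
```

>>> {"name": "send_rows", "arguments": {"motion": [[[0,0.4,0,1,0,0,1],[0,0.4,0,1,0,0,1],[0,0.4,0,1,0,0,1],[0,0.4,0,1,0,0,1],[0,0.4,0,1,0,0,1]]]}}

```text
clock: 2.43
tool_pos: [0.5033, 0.3813, 0.3527]
eef_rot: [0.633, -0.316, 0.316, -0.633]
contact_force: [0.1, 0.6, 0.0]
opening: 0.005
```

>>> {"name": "send_rows", "arguments": {"motion": [[[0,0.4,0,1,0,0,1],[0,0.4,0,1,0,0,1],[0,0.4,0,1,0,0,1],[0,0.4,0,1,0,0,1],[0,0.4,0,1,0,0,1]]]}}

```text
clock: 2.85
tool_pos: [0.5581, 0.2979, 0.3526]
eef_rot: [-0.605, 0.365, -0.365, 0.605]
contact_force: [0.4, -0.1, -0.7]
opening: 0.007
```

>>> {"name": "send_rows", "arguments": {"motion": [[[0,0.4,0,1,0,0,1],[0,0.4,0,1,0,0,1],[0,0.4,0,1,0,0,1],[0,0.4,0,1,0,0,1],[0,0.4,0,1,0,0,1]]]}}

```text
clock: 3.27
tool_pos: [0.5989, 0.2067, 0.3526]
eef_rot: [-0.574, 0.413, -0.413, 0.574]
contact_force: [-0.0, -1.0, -0.8]
opening: 0.003
```

>>> {"name": "send_rows", "arguments": {"motion": [[[0,0.4,0,1,0,0,1],[0,0.4,0,1,0,0,1],[0,0.4,0,1,0,0,1],[0,0.4,0,1,0,0,1],[0,0.4,0,1,0,0,1]]]}}

```text
clock: 3.68
tool_pos: [0.6246, 0.1102, 0.3526]
eef_rot: [-0.539, 0.457, -0.457, 0.539]
contact_force: [-1.1, -0.0, 0.1]
opening: 0.005
```

>>> {"name": "send_rows", "arguments": {"motion": [[[0,0.4,0,1,0,0,1],[0,0.4,0,1,0,0,1],[0,0.4,0,1,0,0,1],[0,0.4,0,1,0,0,1],[0,0.4,0,1,0,0,1]]]}}

```text
clock: 4.1
tool_pos: [0.6346, 0.0108, 0.3526]
eef_rot: [-0.501, 0.499, -0.499, 0.501]
contact_force: [0.1, 0.1, -0.4]
opening: 0.003
```

>>> {"name": "send_rows", "arguments": {"motion": [[[0,0.4,0,1,0,0,1],[0,0.4,0,1,0,0,1],[0,0.4,0,1,0,0,1],[0,0.4,0,1,0,0,1],[0,0.4,0,1,0,0,1]]]}}

```text
clock: 4.52
tool_pos: [0.6287, -0.0889, 0.3526]
eef_rot: [-0.46, 0.537, -0.537, 0.46]
contact_force: [-0.4, 0.3, -0.5]
opening: -0.0
```

>>> {"name": "send_rows", "arguments": {"motion": [[[0,0.4,0,1,0,0,1],[0,0.4,0,1,0,0,1],[0,0.4,0,1,0,0,1],[0,0.4,0,1,0,0,1],[0,0.4,0,1,0,0,1]]]}}

```text
clock: 4.93
tool_pos: [0.607, -0.1864, 0.3526]
eef_rot: [-0.415, 0.572, -0.572, 0.415]
contact_force: [0.1, 0.0, 0.1]
opening: 0.008
```

Run:
```python
from h import *
s=get_state();R=Ro.from_quat(s['eef_rot']).as_matrix();print(s['tool_pos'],R.round(3),s['q'])
print('tool delta/20mm',R.T@(np.array([.5655,-.305,.11])-s['tool_pos'])/.02)
d=imaging.snapshot('wrist');cv2.imwrite('pics/w1.png',d['img'][:,:,::-1])
```

```text
[ 0.60698039 -0.18637377  0.35258141] [[-0.31  -0.     0.951]
 [-0.951  0.    -0.31 ]
 [-0.    -1.    -0.   ]] [ 0.09620042  0.61681904  0.24358785  1.40857652 -0.15484505  1.13503681
  0.04677625]
tool delta/20mm [ 6.28573255 12.12719247 -0.13091526]
```

View pics/w1.png

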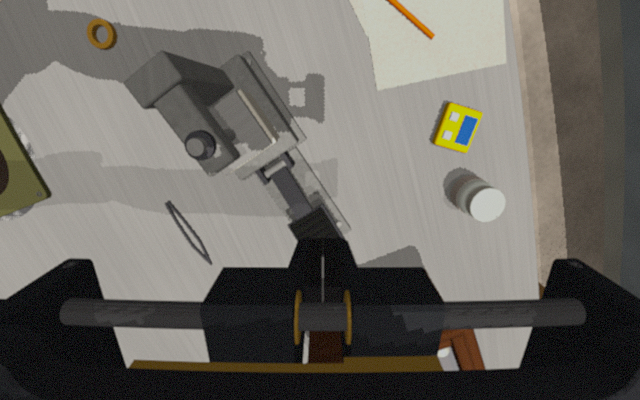

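Run:
```python
from h import *
d=imaging.snapshot('wrist');print(np.round(d['hand_eye'],3))
```

```text
[[-0.001  0.949  0.314 -0.081]
 [ 0.001 -0.314  0.949 -0.133]
 [ 1.     0.001 -0.001 -0.   ]
 [ 0.     0.     0.     1.   ]]
```

>>> {"name": "send_rows", "arguments": {"motion": [[[0,0,0,1,0,0,1],[0,0,0,1,0,0,1],[0,0,0,1,0,0,1],[0,0,0,1,0,0,1],[0,0,0,1,0,0,1]]]}}

```text
clock: 5.45
tool_pos: [0.5767, -0.28, 0.3526]
eef_rot: [-0.416, 0.572, -0.571, 0.417]
contact_force: [0.3, -1.0, 0.1]
opening: 0.009
```

>>> {"name": "send_rows", "arguments": {"motion": [[[0,0,0,1,0,0,1],[0,0,0,0.3,0.5,-0.1,1],[0,0,0,0,1,0,1],[0,0,0,0,1,0,1],[0,0,0,0,1,0,1]]]}}

```text
clock: 5.87
tool_pos: [0.5672, -0.3036, 0.282]
eef_rot: [-0.416, 0.572, -0.572, 0.417]
contact_force: [0.3, -0.1, -0.3]
opening: 0.006
```

>>> {"name": "send_rows", "arguments": {"motion": [[[0,0,0,0,1,0,1],[0,0,0,0,1,0,1],[0,0,0,0,1,0,1],[0,0,0,0,1,0,1],[0,0,0,0,1,0,1]]]}}

```text
clock: 6.28
tool_pos: [0.5673, -0.3032, 0.1817]
eef_rot: [-0.416, 0.572, -0.571, 0.417]
contact_force: [0.4, -0.6, 0.2]
opening: 0.01
```

>>> {"name": "send_rows", "arguments": {"motion": [[[0,0,0,0,1,0,1],[0,0,0,0,1,0,1],[0,0,0,0,1,0,1],[0,0,0,0,0.5,0,1],[0,0,0,0,0,0,1]]]}}

```text
clock: 6.7
tool_pos: [0.5656, -0.3028, 0.1102]
eef_rot: [-0.416, 0.573, -0.57, 0.416]
contact_force: [-0.8, -0.1, 0.0]
opening: 0.007
```

Run:
```python
from h import *
s=get_state();print(s['tool_pos'],s['contact_force'])
for n,(a,b,c,e) in dict(scene=(140,240,160,300),top=(150,280,330,530)).items():
    d=imaging.snapshot(n);cv2.imwrite(f'pics/{n}2.png',cv2.resize(d['img'][a:b,c:e,::-1],None,fx=4,fy=4))
```

```text
[ 0.56563027 -0.302802    0.11022113] [-0.84109994 -0.14819212  0.01755843]
```

View pics/scene2.png

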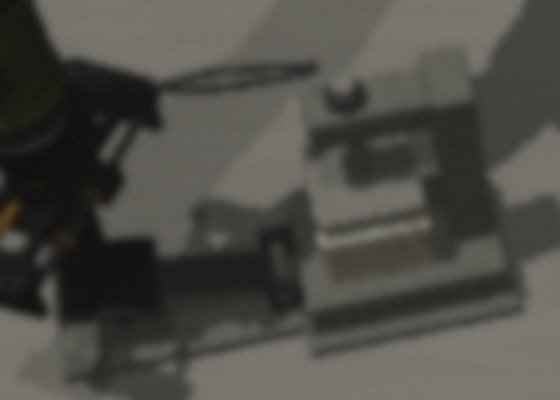

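View pics/top2.png

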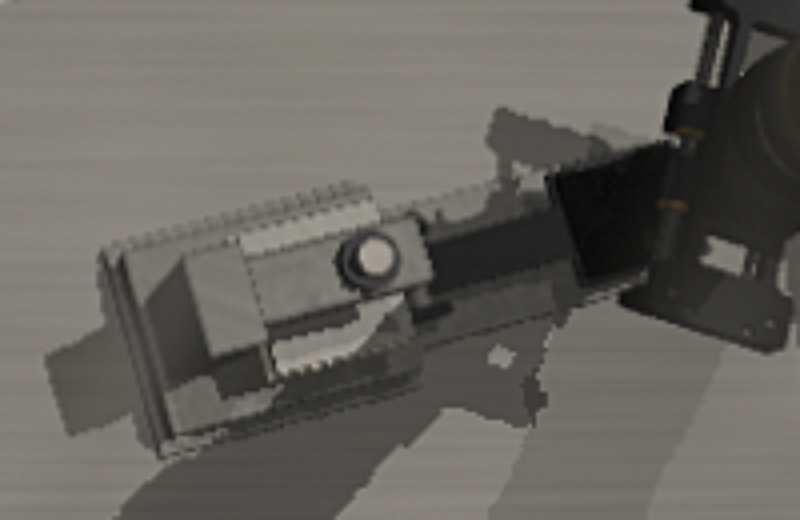

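>>> {"name": "send_rows", "arguments": {"motion": [[[0,0,0,0,0.4,0,1],[0,0,0,0,0.3,0,1],[0,0,0,0,0.3,0,1],[0,0,0,0,0.3,0,1],[0,0,0,0,0.3,0,1]]]}}

```text
clock: 7.22
tool_pos: [0.5673, -0.3065, 0.0812]
eef_rot: [0.415, -0.571, 0.573, -0.416]
contact_force: [0.3, -2.2, 4.7]
opening: 0.006
```

>>> {"name": "send_rows", "arguments": {"motion": [[[0,0,0,0,0.2,0,1],[0,0,0,0,0.2,0,1],[0,0,0,0,0.2,0,1],[0,0,0,0,0.1,0,1],[0,0,0,0,0,0,1]]]}}

```text
clock: 7.63
tool_pos: [0.5677, -0.3079, 0.0676]
eef_rot: [0.415, -0.57, 0.574, -0.415]
contact_force: [0.9, -4.4, 7.1]
opening: 0.006
```

>>> {"name": "send_rows", "arguments": {"motion": [[[0,0,0,0,0.2,0,1],[0,0,0,0,0.2,0,1],[0,0,0,0,0.2,0,1],[0,0,0,0,0.1,0,1],[0,0,0,0,0,0,1]]]}}

```text
clock: 8.05
tool_pos: [0.5681, -0.309, 0.0562]
eef_rot: [0.415, -0.57, 0.575, -0.415]
contact_force: [-1.6, -3.3, 19.8]
opening: 0.004
```

>>> {"name": "send_rows", "arguments": {"motion": [[[0,0,0,0,0.1,0,1],[0,0,0,0,0.1,0,1],[0,0,0,0,0.1,0,1],[0,0,0,0,0,0,1],[0,0,0,0,0,0,1]]]}}

```text
clock: 8.47
tool_pos: [0.5681, -0.3091, 0.0551]
eef_rot: [0.414, -0.569, 0.576, -0.416]
contact_force: [-9.3, 1.8, 54.4]
opening: 0.005
```

It's on the stop: the force rises stiffly at TCP z = 0.055. I'll hold here and check.

>>> {"name": "send_rows", "arguments": {"motion": [[[0,0,0,0,-0.05,0,1],[0,0,0,0,0,0,1],[0,0,0,0,0,0,1],[0,0,0,0,0,0,1],[0,0,0,0,0,0,1]]]}}

```text
clock: 8.88
tool_pos: [0.5682, -0.3091, 0.0553]
eef_rot: [0.414, -0.569, 0.576, -0.416]
contact_force: [-8.3, 0.8, 48.4]
opening: 0.005
```

>>> {"name": "send_rows", "arguments": {"motion": [[[0,0,0,0,0,0,1],[0,0,0,0,0,0,1],[0,0,0,0,0,0,1],[0,0,0,0,0,0,1],[0,0,0,0,0,0,1]]]}}

```text
clock: 9.3
tool_pos: [0.5681, -0.3091, 0.0553]
eef_rot: [0.414, -0.569, 0.576, -0.416]
contact_force: [-9.4, 0.6, 49.5]
opening: 0.006
```

Run:
```python
from h import *
s=get_state();print(s['clock'],s['tool_pos'],s['contact_force'])
d=imaging.snapshot('scene');cv2.imwrite('pics/scene3.png',cv2.resize(d['img'][140:240,160:300,::-1],None,fx=5,fy=5))
```

```text
9.3 [ 0.56810088 -0.3090878   0.05529591] [-9.41382054  0.62818001 49.48544477]
```

View pics/scene3.png

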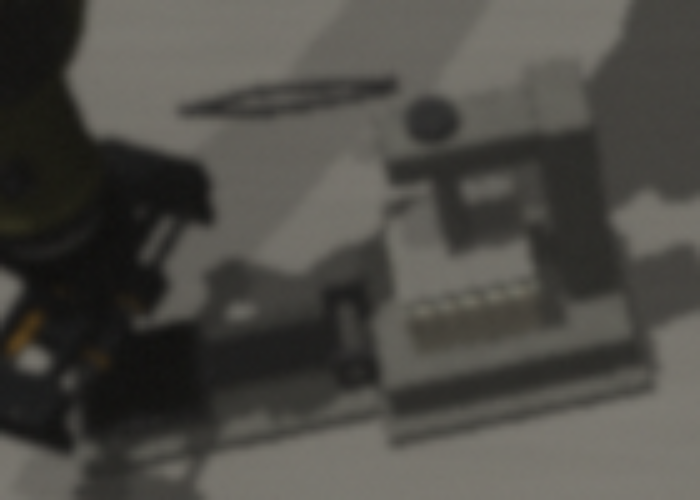

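The treadle is level and the plate is down on the lid, with the plunger knob flush. Held for about a second, so I'll release.

>>> {"name": "send_rows", "arguments": {"motion": [[[0,0,0,0,0,0,1],[0,0,0,0,-0.2,0,1],[0,0,0,0,-0.4,0,1],[0,0,0,0,-0.4,0,1],[0,0,0,0,-0.4,0,1]]]}}

```text
clock: 9.77
tool_pos: [0.5673, -0.3061, 0.0771]
eef_rot: [0.415, -0.571, 0.573, -0.416]
contact_force: [0.4, 0.8, 4.6]
opening: 0.011
```

>>> {"name": "send_rows", "arguments": {"motion": [[[0,0,0,0,-0.4,0,1],[0,0,0,0,-0.5,0,1],[0,0,0,0,-1,0,1],[0,0,0,0,-1,0,1],[0,0,0,0,-1,0,1]]]}}

```text
clock: 10.18
tool_pos: [0.5656, -0.3041, 0.1537]
eef_rot: [-0.416, 0.573, -0.571, 0.415]
contact_force: [0.1, -0.2, 0.0]
opening: 0.006
```

>>> {"name": "send_rows", "arguments": {"motion": [[[0,0,0,0,-1,0,1],[0,0,0,0,-1,0,1],[0,0,0,0,-1,0,1],[0,0,0,0,-1,0,1],[0,0,0,0,0,0,1]]]}}

```text
clock: 10.6
tool_pos: [0.5679, -0.3058, 0.2372]
eef_rot: [0.415, -0.57, 0.574, -0.417]
contact_force: [0.6, -0.5, 0.3]
opening: 0.007
```

Run:
```python
from h import *
s=get_state();print(s['clock'],s['tool_pos'],s['contact_force'])
d=imaging.snapshot('scene');cv2.imwrite('pics/scene4.png',cv2.resize(d['img'][130:240,160:500,::-1],None,fx=2.3,fy=2.3));
cv2.imwrite('pics/scene5.png',cv2.resize(d['img'][140:240,160:300,::-1],None,fx=5,fy=5))
```

```text
10.6 [ 0.56786189 -0.305752    0.2372245 ] [ 0.58455126 -0.45369078  0.31092786]
```

View pics/scene4.png

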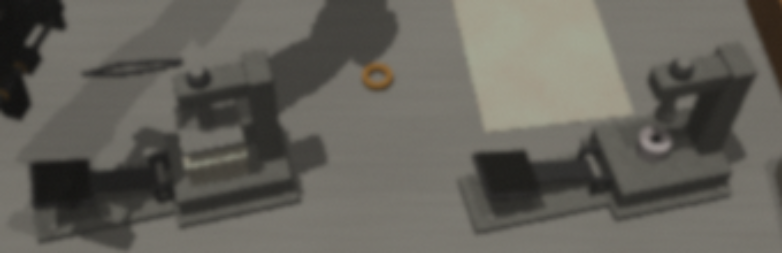

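View pics/scene5.png

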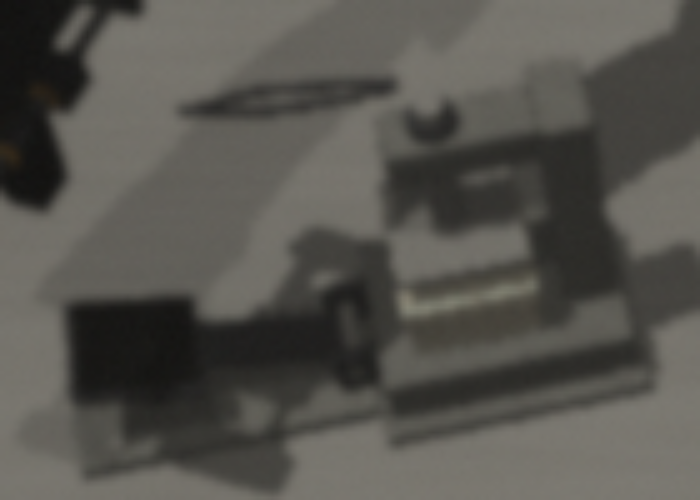

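The pad is back at its starting pixels, a gap now shows between the raised plate and the lid, and the tool is clear of everything. Handing in.

```bash
python3 -c "
from plant import job;print(job.finish_job())"
```

```text
the job is handed in; nothing more can be done
None
```

I pressed the box press's treadle to its stop with the closed fingertips, held it there for about a second, then released it and lifted clear. The job was handed in at about 10.7 s of the 30 s allowed; no verdict was reported.

- **At the stop:** the force climbed steeply to about 50 N at TCP z = 0.055 m, close to the 0.056 m expected at the stop. The picture showed the treadle level and the plate down on the lid.
- **After release:** the pad was back at its starting pixels and the plate was up. There was a wider gap above the lid, so the lid stayed down. I judged this by eye and did not measure the lid's depth in mm.
- **Other press:** I never went near its treadle, and it still looked up in the last picture.
- **Robot:** the tool was at z = 0.237 m with less than 1 N on the wrist, so it was touching nothing.
- **Disagreement between views:** the top and scene cameras placed the pad's centre about 10 mm apart in x, probably because each also sees a side of the pad. I used a value between the two.

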